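# Set a slab roller to slab thickness by touch-off and three turns of the height crank

## Robot

A 6-joint arm with a two-finger parallel gripper is mounted at the origin on the work surface. World frame = base frame: x ahead of the robot, y to its left, z up, the work surface at z = 0. Lengths are in m, angles in rad, forces in N, time in s.
With the tool pointing down it reaches from about 0.4 to 0.825 m from the base axis. Payload 7 kg.
Tool frame: the origin (TCP) lies midway between the tips of the shut fingers; the grasp point (between the pads) lies 19 mm behind it; z points along the fingers, y is the line along which they close (so a half turn about z gives the same grasp; the last joint's range is limited). The gripper opens to 85 mm and grips with 20 to 120 N. Pads are 22 mm wide; open, the fingers measure 114 mm over their backs; the gripper's body (76 mm by 85 mm) begins 54 mm behind the grasp point. The pads swing forward as they close: fully open they stand 13 mm farther back than shut.
Start: joints at [1.611, 0.359, 0.012, 0, -1.224, -0.288], TCP at [0.166, 0.654, 0.193] pointing down, gripper open.
Joint ranges: [-3.07, 3.07], [-1.43, 2.12], [-1.02, 1.25], [-3.03, 1.67], [-3.05, -0], [-3.03, 3.03]. Speed limits (rad/s): [2.39, 2.39, 3.01, 3.14, 3.14, 3.14].

## Interface

Orientations are given as a 3x3 rotation matrix whose columns are the frame's x, y, z axes.
In Python, from cell import get_obs, vision, robot gives the robot as it stands. The module is installed in compiled form; this text tells all that it offers.
- The arm moves only by the tool jog_arm, never from a script. Its argument "moves" is a list of rows, each a list of 5 numbers: the shift along the tool's x, y, z in mm, then the turn about the tool's z in units of 5 degrees (1.0 is 5 degrees), then the closure in counts, from 0 (fully open) to 255 (shut). A call has 1 to 10 rows; each row shifts and turns the commanded pose from where the row before left it, along the tool's axes as they then stand; what a row does not reach is not made up. A row lasts 1/10 s, in which the tool goes at most 50 mm and 8.59 degrees, less where a joint would pass 70% of its speed; a pose out of reach is approached as far as the arm can. A call with a gripper value outside its range is refused whole. The fingers move at their own pace and stop on an object; "newtons" is the grip in N (left out, the last holds). Time passes only in rows, so rows that do not move let the fingers close. It gives the time, the measured TCP pose, the force, the opening and the grip force at its end, in the units of the state.
- get_obs(): the state, without advancing time (a new reading comes with each control period).
- vision.read_camera(name): name is "scene" or "top" or "wrist"; returns the picture (480x640x3 uint8, blue, green, red); there is no depth.
- vision.calibration(name): a dict with "fx", "fy", "cx", "cy" (pixels), "dist_coeffs" ([k1, k2, p1, p2, k3] as OpenCV has them; the pictures are not rectified), "R" (3x3) and "t" (3): a world point X has camera coordinates R X + t. Camera axes: x right, y down, z forward; pixel columns grow to the right and rows downward; lengths in m; the calibration is good to about 2 mm. A picture is of the moment at which its call begins: read the wrist's pose just before it. calibration takes no time and is no camera call; for the wrist camera it gives the pose at the moment of the call.
- robot.hand_in(): hands the job in; it is judged then, once.
The state is a dict: "time_s": time; "joints": joint angles; "joint_vel": joint speeds; "tau": joint torques, N m; "eef_pos": TCP position; "orientation": TCP orientation; "ft_force": force on the tool from outside, world axes, zero at the start; "wrist_torque": the same for the moment, N m; "width": opening from 0.0 (shut) to 1.0 (fully open); "finger_force": force on a finger pad.
Only numpy, scipy, OpenCV 4.12 (cv2) and the standard library are available. Lean on these libraries where they do the work, as an engineer would, in place of code of your own. Each camera call takes 0.05 s, during which the arm holds its last target. There are 200 camera calls.

## Task

Set the slab roller for a 6 mm slab: with the red-gripped crank on top, wind the roller down (clockwise) until you feel it just come to bear on the canvas bed, without forcing it, then wind it back up exactly three full turns from that touch point and let go. Leave the cups, the ceramic tree and the modelling tool where they are.

Things in the scene. Friction and masses are not known exactly. Their poses are not given: they have to be found in the camera images.
- slab_roller: bench slab roller bolted to the table: grey steel frame 376 mm wide (its y), canvas-faced bed 460 mm long (its x), canvas 72 mm above the table, blue chain box 76 x 370 mm across the top (upper face 222 mm up) with the height crank in its middle, on this body's z axis. Origin: centre of the underside; z up. The star wheel at its -y side, 252 mm out, is not needed
- crank: arm of the height crank, flat steel (upper side 12 mm, hub nut top 16 mm above the origin) along its own +x to the pin of the grip. No mark or dial. Clockwise from above lowers the roller, counter-clockwise raises it, 2 mm a turn; stays where left. Origin on the upright turning axis, 234.5 mm above the table; z up. Keeping it turning takes 4 N or so at the grip, until the roller bears
- grip_mid (a point): middle of the crank's red grip: upright cylinder 27 mm across, 50 mm tall (25 mm above and below this point), 65 mm from the crank's axis, 37 mm above its origin. It spins freely on its pin, so it can be taken from above and swung round without turning the hand. Its soft sleeve gives sideways 1 mm per 4 N; more than 20 N sideways (5 mm) is forcing the crank
- roller_axis (a point): middle of the steel roller's axis (60 mm across, 300 mm long, along the machine's y). Starts 0.28 to 0.77 turn above the touch point; the crank starts pointing anywhere and points elsewhere at touch each time. At touch the roller stops; the crank arm then goes on only against an overload spring in its hub: 5.5 N at the grip to begin, 5 N more per 10 degrees; let go, it springs back
- blue_cup: bystander: blue stoneware cup 74 mm across, 88 mm tall, standing; origin centre of the underside
- green_cup: bystander: green stoneware cup 74 mm across, 88 mm tall, standing; origin centre of the underside
- ceramic_tree: bystander: white ceramic tree 66 mm across, 120 mm tall, standing; origin centre of the underside
- loop_tool: bystander: modelling tool with a wooden handle, 170 mm long, lying along its own x; origin centre of the underside
- crank_pin (a point): middle of the steel pin inside the grip, fixed to the crank's arm at 65 mm radius, 37 mm above the crank's origin; unloaded, the same point as grip_mid

How it is judged:
By the outcome, as a careful person would: the job done as asked, in the order asked, and still so for the second after the job is handed in, with the robot touching nothing.
It also fails if it takes over 70 s, if anything falls off the work surface, if the arm or the gripper's body presses on something with over 40 N, if the wrist force passes 120 N, or if a joint passes its speed limit or range.

## Working session

There is one attempt and no reset: what is moved stays moved. The work goes in short steps, Python scripts to look and compute and a tool call to move; the robot and the scene stay as the last step left them, time stands still between calls to the robot, and variables do not carry over. Pictures are saved under pics/ and viewed, at most 10 in all, crops included, and the job is handed in when it is done.

Besides the shell and the picture viewer there is one more tool, called after "Emit:" as name([rows], argument=value, ...), one row to a line, values as JSON. jog_arm: Moves the arm, as the interface text tells. Its arguments: {"type":"object","properties":{"moves":{"type":"array"},"newtons":{"type":"number"}},"required":["moves"]}

```bash
mkdir -p pics
python3 - <<'E'
from cell import get_obs, vision, robot
import cv2,numpy as np
o=get_obs();print(o['time_s'],o['eef_pos'],o['orientation'],o['width'],o['ft_force'])
a=vision.read_camera('top');b=vision.read_camera('scene')
cv2.imwrite('pics/top.png',a);cv2.imwrite('pics/scene.png',b)
for n in('top','scene'):
  c=vision.calibration(n);print(n,{k:np.round(v,4).tolist() for k,v in c.items()})
E
```

```text
0.0 [0.16543519 0.65384674 0.1924518 ] [[ 9.69427891e-01 -2.45376205e-01 -2.84991655e-04]
 [-2.45376334e-01 -9.69426455e-01 -1.67416240e-03]
 [ 1.34521166e-04  1.69290993e-03 -9.99998558e-01]] 0.9978361597636877 [-0.10936263 -0.08547372  0.21872222]
top {'fx': 538.3907, 'fy': 538.3907, 'cx': 316.4914, 'cy': 234.0171, 'dist_coeffs': [-0.1228, 0.0, 0.0, 0.0, 0.0], 'R': [[-0.0336, -0.9994, 0.0054], [-0.9764, 0.0317, -0.2136], [0.2133, -0.0125, -0.9769]], 't': [0.0029, 0.568, 1.4638]}
scene {'fx': 486.243, 'fy': 486.243, 'cx': 317.1571, 'cy': 234.2817, 'dist_coeffs': [-0.1028, 0.0, 0.0, 0.0, 0.0], 'R': [[0.2046, 0.9788, 0.0061], [0.8769, -0.1806, -0.4455], [-0.435, 0.0965, -0.8952]], 't': [-0.0957, -0.3877, 1.5472]}
```

View pics/top.png

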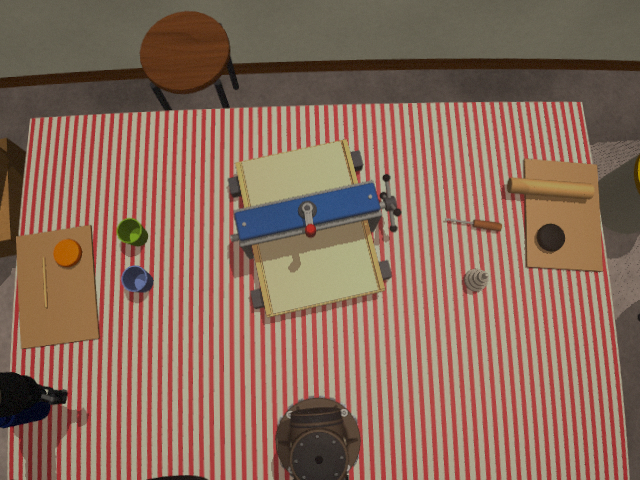

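View pics/scene.png

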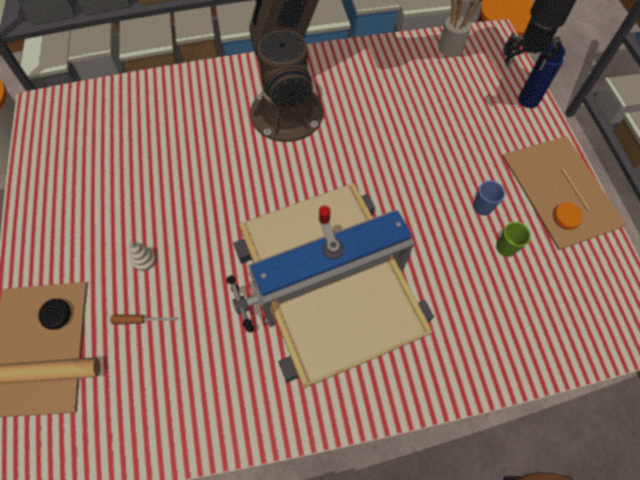

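The top view shows the red grip at about (311,229) and the hub at (307,208), so the crank points towards the robot. The scene view shows the grip at (325,213) and the hub at (333,246).

```bash
cat > h.py <<'E'
import cv2,numpy as np
from cell import get_obs, vision, robot
def ray(c,uv):
    K=np.array([[c['fx'],0,c['cx']],[0,c['fy'],c['cy']],[0,0,1]])
    p=cv2.undistortPoints(np.array([[uv]],float),K,np.array(c['dist_coeffs'])).ravel()
    R=np.array(c['R']);t=np.array(c['t'])
    return -R.T@t,R.T@np.array([p[0],p[1],1])
def onz(c,uv,z):
    o,d=ray(c,uv);return o+d*(z-o[2])/d[2]
def red(im,win):
    x0,y0,x1,y1=win
    h=cv2.cvtColor(im,cv2.COLOR_BGR2HSV)
    m=(((h[...,0]<6)|(h[...,0]>174))&(h[...,1]>200)&(h[...,2]>60)).astype(np.uint8)
    k=np.zeros_like(m);k[y0:y1,x0:x1]=m[y0:y1,x0:x1]
    n,l,s,ce=cv2.connectedComponentsWithStats(k);i=1+np.argmax(s[1:,4]);return ce[i],s[i]
E
python3 - <<'E'
from h import *
for n,w,hub in(('top',(295,215,330,245),(307,208)),('scene',(312,200,338,225),(333,246))):
    c=vision.calibration(n);im=cv2.imread(f'pics/{n}.png')
    ce,s=red(im,w);print(n,ce,s,'grip',onz(c,ce,.28),'hub',onz(c,hub,.2505))
E
```

```text
top [310.44736842 228.15789474] [306 225   9   7  38] grip [0.53508889 0.00109936 0.28      ] hub [0.59385179 0.00805603 0.2505    ]
scene [324.08910891 213.52475248] [320 207   9  16 101] grip [5.32629952e-01 2.12607865e-04 2.80000000e-01] hub [0.59993235 0.00618804 0.2505    ]
```

Emit:
jog_arm([
  [0,0,-40,-1.42,0],
  [0,0,-40,-1.42,0],
  [0,0,-40,0,0],
  [0,20,-40,0,0],
  [18,34,-15,0,0],
  [18,34,0,0,0],
  [18,34,0,0,0],
  [18,34,0,0,0],
  [18,34,0,0,0],
  [18,34,0,0,0],
])

```text
time_s: 1.1
eef_pos: [0.274, 0.4287, 0.3681]
orientation: [[1.0, 0.0, -0.0], [0.0, -1.0, -0.0], [-0.0, 0.0, -1.0]]
ft_force: [0.6, -0.7, -0.7]
width: 1.0
finger_force: 0.0
```

Emit:
jog_arm([
  [18,34,0,0,0],
  [18,34,0,0,0],
  [18,34,0,0,0],
  [18,34,0,0,0],
  [18,34,0,0,0],
  [18,34,0,0,0],
  [18,34,0,0,0],
  [18,34,0,0,0],
  [18,34,0,0,0],
  [18,34,0,0,0],
])

```text
time_s: 2.1
eef_pos: [0.4538, 0.0888, 0.3683]
orientation: [[1.0, 0.0, -0.0], [0.0, -1.0, 0.0], [-0.0, -0.0, -1.0]]
ft_force: [0.4, 0.9, -0.2]
width: 0.998
finger_force: 0.0
```

Emit:
jog_arm([
  [25,30,0,0,0],
  [25,30,0,0,0],
  [20,28,0,0,0],
  [0,0,0,0,0],
  [0,0,0,0,0],
])

```text
time_s: 2.6
eef_pos: [0.5236, 0.0017, 0.3675]
orientation: [[1.0, -0.002, -0.002], [-0.002, -1.0, -0.0], [-0.002, 0.0, -1.0]]
ft_force: [-0.5, -0.3, 0.9]
width: 1.005
finger_force: 0.0
```

Run:
```python
from h import *
c=vision.calibration('wrist');a=vision.read_camera('wrist');cv2.imwrite('pics/w1.png',a)
R=np.array(c['R']);t=np.array(c['t']);print(get_obs()['eef_pos'],-R.T@t,R,c['fx'],c['cx'],c['cy'],c['dist_coeffs'])
ce,s=red(a,(0,0,640,480));print(ce,s)
```

```text
[0.5233424  0.00225093 0.36796667] [5.88644101e-01 4.49242781e-04 5.47820757e-01] [[-1.07155990e-03 -9.99999269e-01 -5.59959438e-04]
 [-9.65333229e-01  8.88252921e-04  2.61019097e-01]
 [-2.61018408e-01  8.20245049e-04 -9.65333475e-01]] 331.8582716204893 320.014847063392 239.4641810818971 [-0.0280099  0.         0.         0.         0.       ]
[319.45970488 219.91600454] [305 201  30  38 881]
```

View pics/w1.png

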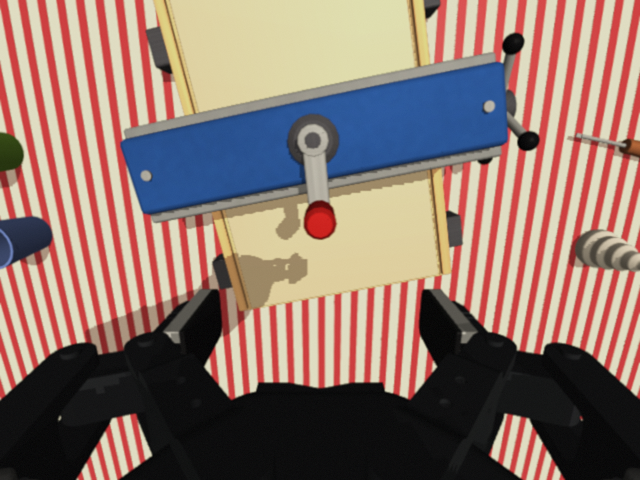

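The wrist view shows the hub nut at (313,140) and the grip's top face at about (320,222).

Run:
```python
from h import *
c=vision.calibration('wrist');a=cv2.imread('pics/w1.png')
h=cv2.cvtColor(a,cv2.COLOR_BGR2HSV)[190:250,295:345]
# bright top face vs darker side
m=((h[...,0]<6)|(h[...,0]>174))&(h[...,1]>200)
v=h[...,2];print(np.percentile(v[m],[5,25,50,75,95]))
tt=m&(v>(np.percentile(v[m],5)+np.percentile(v[m],95))/2)
ys,xs=np.nonzero(tt);ce=((xs.min()+xs.max())/2+295,(ys.min()+ys.max())/2+190);print(ce,xs.min(),xs.max(),ys.min(),ys.max())
g=onz(c,ce,.2965)
g2=cv2.cvtColor(a,cv2.COLOR_BGR2GRAY)[120:160,293:333]
circ=cv2.HoughCircles(cv2.resize(g2,None,fx=4,fy=4,interpolation=cv2.INTER_CUBIC),cv2.HOUGH_GRADIENT,1,40,param1=100,param2=25,minRadius=20,maxRadius=120)
print(circ)
hb=onz(c,(313,140),.2505);d=g-hb
print(g,hb,np.hypot(*d[:2])*1e3,np.degrees(np.arctan2(d[1],d[0])))
```

```text
[ 89. 145. 193. 204. 207.]
(np.float64(320.5), np.float64(222.5)) 12 39 18 47
[[[79.5 79.5 62.7]]]
[0.53401493 0.00091421 0.2965    ] [0.59678062 0.00738529 0.2505    ] 63.098394708606094 -174.11365410872793
```

Emit:
jog_arm([
  [10,1,30,0,0],
  [0,0,40,0,0],
  [0,0,30,0,0],
  [0,0,12,0,0],
  [0,0,0,0,0],
  [0,0,0,0,120],
  [0,0,0,0,200],
  [0,0,0,0,255],
  [0,0,0,0,255],
  [0,0,0,0,255],
], newtons=40)

```text
time_s: 3.65
eef_pos: [0.534, 0.0013, 0.2572]
orientation: [[1.0, 0.0, 0.001], [0.0, -1.0, 0.0], [0.001, -0.0, -1.0]]
ft_force: [-1.1, 0.3, 6.5]
width: 0.144
finger_force: 4.0
```

Emit:
jog_arm([
  [0,0,0,0,255],
  [0,0,0,0,255],
  [0,0,0,0,255],
])

```text
time_s: 3.95
eef_pos: [0.5344, 0.0014, 0.2574]
orientation: [[1.0, 0.0, 0.002], [0.0, -1.0, 0.0], [0.002, -0.0, -1.0]]
ft_force: [-0.0, 1.3, 6.2]
width: 0.0
finger_force: 3.0
```

Run:
```python
from h import *
o=get_obs();print(o['eef_pos'],o['width'],o['finger_force'],o['ft_force'])
a=vision.read_camera('wrist');b=vision.read_camera('scene');t=vision.read_camera('top')
out=np.vstack([np.hstack([cv2.resize(a,(400,300)),cv2.resize(b[150:300,230:430],(400,300))]),np.hstack([cv2.resize(a[240:480,160:480],(400,300)),cv2.resize(t[150:300,220:420],(400,300))])])
cv2.imwrite('pics/m1.png',out)
```

```text
[0.53435605 0.00138198 0.25740844] 0.0004045210032967597 2.9540471236396115 [-0.02972579  1.26835651  6.2099418 ]
```

View pics/m1.png

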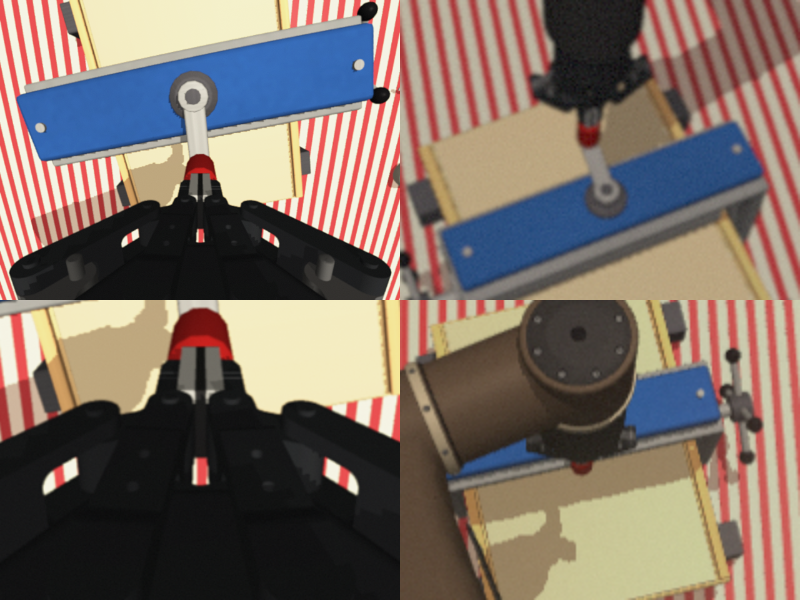

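The montage shows the fingers shut, with the red grip just behind and below the tips. I'll enlarge the wrist view.

Run:
```python
from h import *
c=vision.calibration('wrist')
a=vision.read_camera('wrist');cv2.imwrite('pics/w2raw.png',a)
cv2.imwrite('pics/w2.png',cv2.resize(a[200:350,220:420],(800,600),interpolation=cv2.INTER_CUBIC))
R=np.array(c['R']);t=np.array(c['t']);K=np.array([[c['fx'],0,c['cx']],[0,c['fy'],c['cy']],[0,0,1]])
for p in([.5344,.0014,.2574],[.5344,.0014,.2764],[.534,.001,.2965],[.534,.001,.2465]):
  print(p,cv2.projectPoints(np.array([p]),cv2.Rodrigues(R)[0],t,K,np.array(c['dist_coeffs']))[0].ravel())
```

```text
[0.5344, 0.0014, 0.2574] [318.19078008 266.74203273]
[0.5344, 0.0014, 0.2764] [317.95865516 279.03296167]
[0.534, 0.001, 0.2965] [318.51858792 296.0256658 ]
[0.534, 0.001, 0.2465] [318.96324978 261.3252794 ]
```

View pics/w2.png

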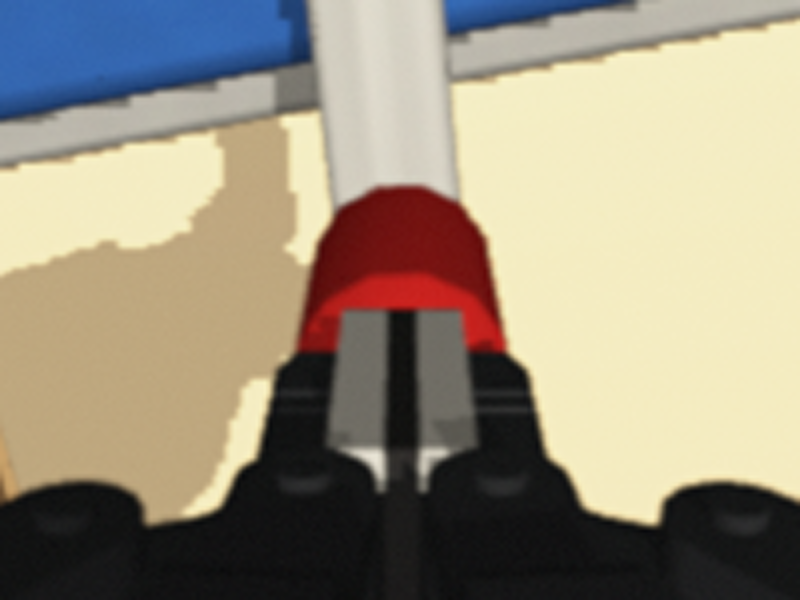

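The shut fingertips appear at v≈277, on top of the grip's top face, which starts at v≈269. The calibrated TCP would be at v=267 and lower. So the real tips sit about 40 mm behind the reported TCP. I'll lift, open, go about 25 mm lower in small steps and watch the force.

Emit:
jog_arm([
  [0,0,-15,0,255],
  [0,0,-5,0,0],
  [0,0,0,0,0],
  [0,0,0,0,0],
  [0,0,0,0,0],
  [0,0,0,0,0],
  [0,0,10,0,0],
  [0,0,10,0,0],
  [0,0,10,0,0],
  [0,0,0,0,0],
])

```text
time_s: 5.15
eef_pos: [0.5324, 0.0012, 0.2441]
orientation: [[1.0, -0.0, -0.003], [-0.0, -1.0, -0.001], [-0.003, 0.001, -1.0]]
ft_force: [-0.2, -0.5, -0.2]
width: 1.0
finger_force: 0.0
```

Emit:
jog_arm([
  [0,0,5,0,0],
  [0,0,5,0,0],
  [0,0,5,0,0],
  [0,0,0,0,0],
])

```text
time_s: 5.55
eef_pos: [0.5332, 0.0013, 0.2306]
orientation: [[1.0, -0.0, -0.001], [-0.0, -1.0, -0.0], [-0.001, 0.0, -1.0]]
ft_force: [-0.2, 0.1, 0.7]
width: 1.002
finger_force: 0.0
```

Emit:
jog_arm([
  [0,0,0,0,120],
  [0,0,0,0,200],
  [0,0,0,0,255],
  [0,0,0,0,255],
  [0,0,0,0,255],
  [0,0,0,0,255],
  [0,0,0,0,255],
])

```text
time_s: 6.25
eef_pos: [0.5337, 0.0014, 0.2316]
orientation: [[1.0, 0.0, 0.0], [0.0, -1.0, 0.0], [0.0, -0.0, -1.0]]
ft_force: [0.1, 0.2, 1.5]
width: 0.3
finger_force: 39.2
```

```bash
cat > g.py <<'E'
import numpy as np,sys
# args: a0 a1 n cx cy R (mm, deg): rows from angle a0 to a1
a0,a1,n,cx,cy=map(float,sys.argv[1:6]);R=65
a=np.radians(np.linspace(a0,a1,int(n)+1));P=np.round(np.c_[cx+R*np.cos(a),cy+R*np.sin(a)],1)
if len(sys.argv)>6: P[0]=list(map(float,sys.argv[6:8]))
d=np.diff(P,axis=0)
for k in range(0,len(d),10): print([[round(x,1),round(-y,1),0,0,255] for x,y in d[k:k+10]],'end',P[min(k+10,len(d))])
E
python3 g.py 185.7 105.7 10 598.4 7.9
```

```text
[[np.float64(-0.2), np.float64(-9.1), 0, 0, 255], [np.float64(0.9), np.float64(-9.0), 0, 0, 255], [np.float64(2.3), np.float64(-8.8), 0, 0, 255], [np.float64(3.4), np.float64(-8.4), 0, 0, 255], [np.float64(4.6), np.float64(-7.8), 0, 0, 255], [np.float64(5.6), np.float64(-7.1), 0, 0, 255], [np.float64(6.6), np.float64(-6.3), 0, 0, 255], [np.float64(7.3), np.float64(-5.3), 0, 0, 255], [np.float64(8.1), np.float64(-4.2), 0, 0, 255], [np.float64(8.5), np.float64(-3.1), 0, 0, 255]] end [580.8  70.5]
```

Emit:
jog_arm([
  [-0.2,-9.1,0,0,255],
  [0.9,-9.0,0,0,255],
  [2.3,-8.8,0,0,255],
  [3.4,-8.4,0,0,255],
  [4.6,-7.8,0,0,255],
])

```text
time_s: 6.75
eef_pos: [0.5446, 0.0452, 0.2315]
orientation: [[1.0, 0.0, -0.0], [0.0, -1.0, -0.0], [-0.0, 0.0, -1.0]]
ft_force: [-1.3, -4.8, 3.4]
width: 0.297
finger_force: 39.4
```

Emit:
jog_arm([
  [5.6,-7.1,0,0,255],
  [6.6,-6.3,0,0,255],
  [7.3,-5.3,0,0,255],
  [8.1,-4.2,0,0,255],
  [8.5,-3.1,0,0,255],
])

```text
time_s: 7.25
eef_pos: [0.5813, 0.071, 0.2313]
orientation: [[1.0, 0.0, -0.0], [0.0, -1.0, 0.0], [-0.0, -0.0, -1.0]]
ft_force: [-4.1, -2.3, 4.0]
width: 0.295
finger_force: 39.6
```

```bash
sed -i 's/round(x,1),round(-y,1)/float(round(x,1)),float(round(-y,1))/; s/range(0,len(d),10)/range(0,len(d),5)/; s/k+10/k+5/g' g.py; python3 g.py 105.7 80.7 5 598.4 7.9; python3 g.py 80.7 -99.3 60 598.4 7.9
```

```text
[[5.5, -1.3, 0, 0, 255], [5.6, -0.8, 0, 0, 255], [5.7, -0.3, 0, 0, 255], [5.7, 0.2, 0, 0, 255], [5.6, 0.7, 0, 0, 255]] end [608.9  72. ]
[[3.3, 0.6, 0, 0, 255], [3.4, 0.8, 0, 0, 255], [3.2, 1.0, 0, 0, 255], [3.2, 1.1, 0, 0, 255], [3.1, 1.4, 0, 0, 255]] end [625.1  67.1]
[[3.1, 1.4, 0, 0, 255], [3.0, 1.7, 0, 0, 255], [2.9, 1.8, 0, 0, 255], [2.8, 1.9, 0, 0, 255], [2.7, 2.1, 0, 0, 255]] end [639.6  58.2]
[[2.5, 2.2, 0, 0, 255], [2.5, 2.4, 0, 0, 255], [2.3, 2.5, 0, 0, 255], [2.2, 2.6, 0, 0, 255], [2.1, 2.7, 0, 0, 255]] end [651.2  45.8]
[[1.9, 2.8, 0, 0, 255], [1.8, 2.9, 0, 0, 255], [1.6, 3.0, 0, 0, 255], [1.4, 3.1, 0, 0, 255], [1.3, 3.1, 0, 0, 255]] end [659.2  30.9]
[[1.1, 3.2, 0, 0, 255], [1.0, 3.3, 0, 0, 255], [0.7, 3.3, 0, 0, 255], [0.7, 3.4, 0, 0, 255], [0.4, 3.3, 0, 0, 255]] end [663.1  14.4]
[[0.2, 3.4, 0, 0, 255], [0.1, 3.4, 0, 0, 255], [-0.1, 3.4, 0, 0, 255], [-0.3, 3.4, 0, 0, 255], [-0.5, 3.4, 0, 0, 255]] end [662.5  -2.6]
[[-0.6, 3.3, 0, 0, 255], [-0.8, 3.4, 0, 0, 255], [-1.0, 3.2, 0, 0, 255], [-1.1, 3.2, 0, 0, 255], [-1.4, 3.1, 0, 0, 255]] end [657.6 -18.8]
[[-1.4, 3.1, 0, 0, 255], [-1.7, 3.0, 0, 0, 255], [-1.8, 2.9, 0, 0, 255], [-1.9, 2.8, 0, 0, 255], [-2.1, 2.7, 0, 0, 255]] end [648.7 -33.3]
[[-2.2, 2.5, 0, 0, 255], [-2.4, 2.5, 0, 0, 255], [-2.5, 2.3, 0, 0, 255], [-2.6, 2.2, 0, 0, 255], [-2.7, 2.1, 0, 0, 255]] end [636.3 -44.9]
[[-2.8, 1.9, 0, 0, 255], [-2.9, 1.8, 0, 0, 255], [-3.0, 1.6, 0, 0, 255], [-3.1, 1.4, 0, 0, 255], [-3.1, 1.3, 0, 0, 255]] end [621.4 -52.9]
[[-3.2, 1.1, 0, 0, 255], [-3.3, 1.0, 0, 0, 255], [-3.3, 0.7, 0, 0, 255], [-3.4, 0.7, 0, 0, 255], [-3.3, 0.4, 0, 0, 255]] end [604.9 -56.8]
[[-3.4, 0.2, 0, 0, 255], [-3.4, 0.1, 0, 0, 255], [-3.4, -0.1, 0, 0, 255], [-3.4, -0.3, 0, 0, 255], [-3.4, -0.5, 0, 0, 255]] end [587.9 -56.2]
```

Emit:
jog_arm([
  [5.5,-1.3,0,0,255],
  [5.6,-0.8,0,0,255],
  [5.7,-0.3,0,0,255],
  [5.7,0.2,0,0,255],
  [5.6,0.7,0,0,255],
])

```text
time_s: 7.75
eef_pos: [0.6092, 0.0722, 0.2314]
orientation: [[1.0, 0.0, 0.0], [0.0, -1.0, 0.001], [0.0, -0.001, -1.0]]
ft_force: [-4.2, 1.0, 3.3]
width: 0.291
finger_force: 39.5
```

Emit:
jog_arm([
  [3.3,0.6,0,0,255],
  [3.4,0.8,0,0,255],
  [3.2,1.0,0,0,255],
  [3.2,1.1,0,0,255],
  [3.1,1.4,0,0,255],
])

```text
time_s: 8.25
eef_pos: [0.6253, 0.0672, 0.2314]
orientation: [[1.0, 0.0, 0.0], [0.0, -1.0, 0.0], [0.0, -0.0, -1.0]]
ft_force: [-2.7, 2.0, 4.9]
width: 0.296
finger_force: 39.5
```

Emit:
jog_arm([
  [3.1,1.4,0,0,255],
  [3.0,1.7,0,0,255],
  [2.9,1.8,0,0,255],
  [2.8,1.9,0,0,255],
  [2.7,2.1,0,0,255],
])

```text
time_s: 8.75
eef_pos: [0.6399, 0.0582, 0.2314]
orientation: [[1.0, 0.0, 0.0], [0.0, -1.0, 0.0], [0.0, -0.0, -1.0]]
ft_force: [-2.5, 2.4, 3.6]
width: 0.295
finger_force: 39.5
```

Emit:
jog_arm([
  [2.5,2.2,0,0,255],
  [2.5,2.4,0,0,255],
  [2.3,2.5,0,0,255],
  [2.2,2.6,0,0,255],
  [2.1,2.7,0,0,255],
])

```text
time_s: 9.25
eef_pos: [0.6514, 0.0457, 0.2315]
orientation: [[1.0, 0.0, 0.0], [0.0, -1.0, 0.0], [0.0, -0.0, -1.0]]
ft_force: [-2.0, 3.2, 2.5]
width: 0.296
finger_force: 39.5
```

Emit:
jog_arm([
  [1.9,2.8,0,0,255],
  [1.8,2.9,0,0,255],
  [1.6,3.0,0,0,255],
  [1.4,3.1,0,0,255],
  [1.3,3.1,0,0,255],
])

```text
time_s: 9.75
eef_pos: [0.6594, 0.0307, 0.2315]
orientation: [[1.0, 0.0, 0.0], [0.0, -1.0, 0.0], [0.0, -0.0, -1.0]]
ft_force: [0.0, 4.2, 3.7]
width: 0.3
finger_force: 39.5
```

Emit:
jog_arm([
  [1.1,3.2,0,0,255],
  [1.0,3.3,0,0,255],
  [0.7,3.3,0,0,255],
  [0.7,3.4,0,0,255],
  [0.4,3.3,0,0,255],
])

```text
time_s: 10.25
eef_pos: [0.6632, 0.0141, 0.2315]
orientation: [[1.0, 0.0, 0.0], [0.0, -1.0, 0.0], [0.0, -0.0, -1.0]]
ft_force: [0.3, 3.7, 3.3]
width: 0.297
finger_force: 39.5
```

Emit:
jog_arm([
  [0.2,3.4,0,0,255],
  [0.1,3.4,0,0,255],
  [-0.1,3.4,0,0,255],
  [-0.3,3.4,0,0,255],
  [-0.5,3.4,0,0,255],
])

```text
time_s: 10.75
eef_pos: [0.6626, -0.0029, 0.2315]
orientation: [[1.0, 0.0, 0.0], [0.0, -1.0, 0.0], [0.0, -0.0, -1.0]]
ft_force: [1.0, 3.8, 3.1]
width: 0.297
finger_force: 39.6
```

Emit:
jog_arm([
  [-0.6,3.3,0,0,255],
  [-0.8,3.4,0,0,255],
  [-1.0,3.2,0,0,255],
  [-1.1,3.2,0,0,255],
  [-1.4,3.1,0,0,255],
])

```text
time_s: 11.25
eef_pos: [0.6575, -0.0191, 0.2315]
orientation: [[1.0, 0.0, 0.0], [0.0, -1.0, -0.0], [0.0, 0.0, -1.0]]
ft_force: [3.7, 3.0, 3.7]
width: 0.301
finger_force: 39.6
```

Emit:
jog_arm([
  [-1.4,3.1,0,0,255],
  [-1.7,3.0,0,0,255],
  [-1.8,2.9,0,0,255],
  [-1.9,2.8,0,0,255],
  [-2.1,2.7,0,0,255],
])

```text
time_s: 11.75
eef_pos: [0.6489, -0.0333, 0.2315]
orientation: [[1.0, 0.0, 0.001], [0.0, -1.0, 0.0], [0.001, -0.0, -1.0]]
ft_force: [4.2, 5.1, 3.4]
width: 0.295
finger_force: 39.6
```

Emit:
jog_arm([
  [-1.1,1.2,0,0,255],
  [-1.1,1.3,0,0,255],
  [0,0,0,0,255],
  [0,0,0,0,255],
])

```text
time_s: 12.15
eef_pos: [0.6471, -0.0352, 0.2316]
orientation: [[1.0, 0.0, 0.002], [0.0, -1.0, 0.001], [0.002, -0.001, -1.0]]
ft_force: [5.2, 5.3, 3.6]
width: 0.301
finger_force: 39.6
```

```bash
cat > m.py <<'E'
from h import *
F=[];P=[];T=[]
for i in range(4):
    vision.read_camera('wrist');o=get_obs();F.append(o['ft_force']);P.append(o['eef_pos']);T.append(o['time_s'])
f=np.mean(F,0);p=np.mean(P,0)*1e3
C=np.array([598.4,7.9]);q=p[:2]+f[:2]/4
a=np.arctan2(*(q-C)[::-1]);h=np.arctan2(*(p[:2]-C)[::-1])
t=np.array([np.sin(a),-np.cos(a)]);r=np.array([np.cos(a),np.sin(a)])
print('t',T[-1],'pos',p.round(2),'f',f.round(2),'sd',np.std(F,0).round(2),'hand',np.degrees(h).round(2),'pin',np.degrees(a).round(2),'Ft',(f[:2]@t).round(2),'Fr',(f[:2]@r).round(2),'rad',np.hypot(*(q-C)).round(2))
E
python3 m.py
```

```text
t 12.35 pos [647.18 -35.2  231.6 ] f [4.98 5.91 3.26] sd [0.17 0.53 0.67] hand -41.46 pin -39.76 Ft -7.73 Fr 0.05 rad 65.07
```

Emit:
jog_arm([
  [-1.2,1.2,0,0,255],
  [-1.2,1.3,0,0,255],
  [0,0,0,0,255],
  [0,0,0,0,255],
])

```text
time_s: 12.75
eef_pos: [0.6451, -0.0375, 0.2316]
orientation: [[1.0, 0.0, 0.002], [0.0, -1.0, 0.001], [0.002, -0.001, -1.0]]
ft_force: [5.9, 6.2, 3.3]
width: 0.297
finger_force: 39.6
```

```bash
python3 m.py
```

```text
t 12.95 pos [645.12 -37.42 231.66] f [5.52 6.1  2.93] sd [0.54 0.28 0.42] hand -44.13 pin -42.32 Ft -8.23 Fr -0.03 rad 65.05
```

Emit:
jog_arm([
  [-2.4,2.2,0,0,255],
  [-2.5,2.1,0,0,255],
  [0,0,0,0,255],
  [0,0,0,0,255],
  [0,0,0,0,255],
])

```text
time_s: 13.45
eef_pos: [0.6409, -0.0413, 0.2318]
orientation: [[1.0, 0.001, 0.004], [0.001, -1.0, 0.002], [0.004, -0.002, -1.0]]
ft_force: [7.5, 7.1, 1.7]
width: 0.298
finger_force: 39.6
```

```bash
sed -i 's/range(4)/range(8)/' m.py; python3 m.py
```

```text
t 13.85 pos [640.94 -41.33 231.77] f [7.57 7.   2.24] sd [0.69 0.44 0.3 ] hand -49.17 pin -46.9 Ft -10.31 Fr 0.06 rad 65.02
```

Emit:
jog_arm([
  [2.5,-2.1,0,0,255],
  [2.4,-2.2,0,0,255],
  [0,0,0,0,255],
  [0,0,0,0,255],
])

```text
time_s: 14.25
eef_pos: [0.6452, -0.0373, 0.2316]
orientation: [[1.0, 0.001, 0.003], [0.001, -1.0, 0.001], [0.003, -0.001, -1.0]]
ft_force: [6.0, 5.3, 2.5]
width: 0.3
finger_force: 39.7
```

```bash
python3 m.py
```

```text
t 14.65 pos [645.16 -37.4  231.66] f [5.66 6.3  3.11] sd [0.51 0.68 0.42] hand -44.09 pin -42.23 Ft -8.47 Fr -0.04 rad 65.06
```

Emit:
jog_arm([
  [2.4,-2.5,0,0,255],
  [0,0,0,0,255],
  [0,0,0,0,255],
])

```text
time_s: 14.95
eef_pos: [0.6473, -0.0351, 0.2316]
orientation: [[1.0, 0.001, 0.002], [0.001, -1.0, 0.001], [0.002, -0.001, -1.0]]
ft_force: [5.1, 5.8, 3.5]
width: 0.297
finger_force: 39.7
```

```bash
python3 m.py
```

```text
t 15.35 pos [647.22 -35.15 231.6 ] f [4.97 5.47 3.1 ] sd [0.39 0.48 0.39] hand -41.4 pin -39.78 Ft -7.38 Fr 0.32 rad 65.14
```

```bash
sed -i 's/range(0,len(d),5)/range(0,len(d),10)/; s/k+5/k+10/g' g.py; python3 g.py -41.3 -35.3 1 598.4 7.9 646.5 -35.8; python3 g.py -35.3 324.7 30 598.4 7.9; python3 g.py 312.7 324.7 4 598.4 7.9
```

```text
[[4.9, -6.1, 0, 0, 255]] end [651.4 -29.7]
[[6.7, -11.9, 0, 0, 255], [4.0, -13.0, 0, 0, 255], [1.3, -13.5, 0, 0, 255], [-1.6, -13.5, 0, 0, 255], [-4.3, -12.9, 0, 0, 255], [-7.0, -11.6, 0, 0, 255], [-9.2, -10.0, 0, 0, 255], [-11.1, -7.9, 0, 0, 255], [-12.5, -5.4, 0, 0, 255], [-13.3, -2.6, 0, 0, 255]] end [604.4  72.6]
[[-13.6, 0.1, 0, 0, 255], [-13.2, 3.0, 0, 0, 255], [-12.4, 5.7, 0, 0, 255], [-10.9, 8.1, 0, 0, 255], [-8.9, 10.2, 0, 0, 255], [-6.7, 11.9, 0, 0, 255], [-4.0, 13.0, 0, 0, 255], [-1.3, 13.5, 0, 0, 255], [1.6, 13.5, 0, 0, 255], [4.3, 12.9, 0, 0, 255]] end [539.3 -19.3]
[[7.0, 11.6, 0, 0, 255], [9.2, 10.0, 0, 0, 255], [11.1, 7.9, 0, 0, 255], [12.5, 5.4, 0, 0, 255], [13.3, 2.6, 0, 0, 255], [13.6, -0.1, 0, 0, 255], [13.2, -3.0, 0, 0, 255], [12.4, -5.7, 0, 0, 255], [10.9, -8.1, 0, 0, 255], [8.9, -10.2, 0, 0, 255]] end [651.4 -29.7]
[[2.4, -2.4, 0, 0, 255], [2.3, -2.5, 0, 0, 255], [2.2, -2.6, 0, 0, 255], [2.0, -2.7, 0, 0, 255]] end [651.4 -29.7]
```

Emit:
jog_arm([
  [2.4,-3.0,0,0,255],
  [2.5,-3.1,0,0,255],
])

```text
time_s: 15.55
eef_pos: [0.6513, -0.0298, 0.2315]
orientation: [[1.0, 0.0, 0.0], [0.0, -1.0, -0.0], [0.0, 0.0, -1.0]]
ft_force: [1.0, 0.4, 3.0]
width: 0.296
finger_force: 39.6
```

Emit:
jog_arm([
  [6.7,-11.9,0,0,255],
  [4.0,-13.0,0,0,255],
  [1.3,-13.5,0,0,255],
  [-1.6,-13.5,0,0,255],
  [-4.3,-12.9,0,0,255],
  [-7.0,-11.6,0,0,255],
  [-9.2,-10.0,0,0,255],
  [-11.1,-7.9,0,0,255],
  [-12.5,-5.4,0,0,255],
  [-13.3,-2.6,0,0,255],
])

```text
time_s: 16.55
eef_pos: [0.6046, 0.0724, 0.2315]
orientation: [[1.0, 0.0, 0.001], [0.0, -1.0, -0.001], [0.001, 0.001, -1.0]]
ft_force: [4.9, 0.4, 3.6]
width: 0.296
finger_force: 39.7
```

Emit:
jog_arm([
  [-13.6,0.1,0,0,255],
  [-13.2,3.0,0,0,255],
  [-12.4,5.7,0,0,255],
  [-10.9,8.1,0,0,255],
  [-8.9,10.2,0,0,255],
  [-6.7,11.9,0,0,255],
  [-4.0,13.0,0,0,255],
  [-1.3,13.5,0,0,255],
  [1.6,13.5,0,0,255],
  [4.3,12.9,0,0,255],
])

```text
time_s: 17.55
eef_pos: [0.5389, -0.0206, 0.2313]
orientation: [[1.0, -0.0, -0.001], [-0.0, -1.0, 0.0], [-0.001, -0.0, -1.0]]
ft_force: [0.6, 5.5, 3.8]
width: 0.299
finger_force: 39.8
```

Emit:
jog_arm([
  [7.0,11.6,0,0,255],
  [9.2,10.0,0,0,255],
  [11.1,7.9,0,0,255],
  [12.5,5.4,0,0,255],
  [13.3,2.6,0,0,255],
  [13.6,-0.1,0,0,255],
  [13.2,-3.0,0,0,255],
  [12.4,-5.7,0,0,255],
  [10.9,-8.1,0,0,255],
  [8.9,-10.2,0,0,255],
])

```text
time_s: 18.55
eef_pos: [0.6516, -0.0315, 0.2309]
orientation: [[1.0, -0.001, -0.003], [-0.001, -1.0, -0.003], [-0.003, 0.003, -1.0]]
ft_force: [-3.9, -3.2, 5.2]
width: 0.299
finger_force: 40.0
```

Emit:
jog_arm([
  [6.7,-11.9,0,0,255],
  [4.0,-13.0,0,0,255],
  [1.3,-13.5,0,0,255],
  [-1.6,-13.5,0,0,255],
  [-4.3,-12.9,0,0,255],
  [-7.0,-11.6,0,0,255],
  [-9.2,-10.0,0,0,255],
  [-11.1,-7.9,0,0,255],
  [-12.5,-5.4,0,0,255],
  [-13.3,-2.6,0,0,255],
])

```text
time_s: 19.55
eef_pos: [0.6034, 0.0735, 0.2316]
orientation: [[1.0, 0.001, 0.001], [0.001, -1.0, 0.001], [0.001, -0.001, -1.0]]
ft_force: [4.5, -2.9, 1.6]
width: 0.299
finger_force: 39.8
```

Emit:
jog_arm([
  [-13.6,0.1,0,0,255],
  [-13.2,3.0,0,0,255],
  [-12.4,5.7,0,0,255],
  [-10.9,8.1,0,0,255],
  [-8.9,10.2,0,0,255],
  [-6.7,11.9,0,0,255],
  [-4.0,13.0,0,0,255],
  [-1.3,13.5,0,0,255],
  [1.6,13.5,0,0,255],
  [4.3,12.9,0,0,255],
])

```text
time_s: 20.55
eef_pos: [0.5389, -0.0205, 0.2313]
orientation: [[1.0, -0.0, -0.001], [-0.0, -1.0, 0.0], [-0.001, -0.0, -1.0]]
ft_force: [0.2, 4.7, 3.1]
width: 0.296
finger_force: 39.9
```

Emit:
jog_arm([
  [7.0,11.6,0,0,255],
  [9.2,10.0,0,0,255],
  [11.1,7.9,0,0,255],
  [12.5,5.4,0,0,255],
  [13.3,2.6,0,0,255],
  [13.6,-0.1,0,0,255],
  [13.2,-3.0,0,0,255],
  [12.4,-5.7,0,0,255],
  [10.9,-8.1,0,0,255],
  [8.9,-10.2,0,0,255],
])

```text
time_s: 21.55
eef_pos: [0.6516, -0.0315, 0.2309]
orientation: [[1.0, -0.001, -0.003], [-0.001, -1.0, -0.003], [-0.003, 0.003, -1.0]]
ft_force: [-4.6, -2.7, 4.8]
width: 0.3
finger_force: 40.1
```

Emit:
jog_arm([
  [6.7,-11.9,0,0,255],
  [4.0,-13.0,0,0,255],
  [1.3,-13.5,0,0,255],
  [-1.6,-13.5,0,0,255],
  [-4.3,-12.9,0,0,255],
  [-7.0,-11.6,0,0,255],
  [-9.2,-10.0,0,0,255],
  [-11.1,-7.9,0,0,255],
  [-12.5,-5.4,0,0,255],
  [-13.3,-2.6,0,0,255],
])

```text
time_s: 22.55
eef_pos: [0.6034, 0.0735, 0.2316]
orientation: [[1.0, 0.001, 0.001], [0.001, -1.0, 0.001], [0.001, -0.001, -1.0]]
ft_force: [4.6, -2.7, 2.8]
width: 0.298
finger_force: 39.9
```

Emit:
jog_arm([
  [-13.6,0.1,0,0,255],
  [-13.2,3.0,0,0,255],
  [-12.4,5.7,0,0,255],
  [-10.9,8.1,0,0,255],
  [-8.9,10.2,0,0,255],
  [-6.7,11.9,0,0,255],
  [-4.0,13.0,0,0,255],
  [-1.3,13.5,0,0,255],
  [1.6,13.5,0,0,255],
  [4.3,12.9,0,0,255],
])

```text
time_s: 23.55
eef_pos: [0.5389, -0.0205, 0.2313]
orientation: [[1.0, -0.0, -0.001], [-0.0, -1.0, 0.0], [-0.001, -0.0, -1.0]]
ft_force: [0.8, 4.6, 3.7]
width: 0.3
finger_force: 40.0
```

Emit:
jog_arm([
  [7.0,11.6,0,0,255],
  [9.2,10.0,0,0,255],
  [11.1,7.9,0,0,255],
  [12.5,5.4,0,0,255],
  [13.3,2.6,0,0,255],
  [13.6,-0.1,0,0,255],
  [13.2,-3.0,0,0,255],
  [12.4,-5.7,0,0,255],
  [5.5,-4.0,0,0,255],
  [5.4,-4.1,0,0,255],
])

```text
time_s: 24.55
eef_pos: [0.6425, -0.0413, 0.2309]
orientation: [[1.0, -0.0, -0.003], [-0.0, -1.0, -0.003], [-0.003, 0.003, -1.0]]
ft_force: [-5.2, -1.8, 6.5]
width: 0.297
finger_force: 40.2
```

Emit:
jog_arm([
  [2.4,-2.4,0,0,255],
  [2.3,-2.5,0,0,255],
  [2.2,-2.6,0,0,255],
  [2.0,-2.7,0,0,255],
  [0,0,0,0,255],
  [0,0,0,0,255],
])

```text
time_s: 25.15
eef_pos: [0.6515, -0.0305, 0.2313]
orientation: [[1.0, -0.0, -0.0], [-0.0, -1.0, -0.001], [-0.0, 0.001, -1.0]]
ft_force: [-2.5, -2.6, 4.4]
width: 0.298
finger_force: 40.0
```

```bash
python3 m.py
```

```text
t 25.55 pos [651.36 -30.13 231.37] f [-1.66 -3.2   3.47] sd [0.41 0.24 0.63] hand -35.68 pin -36.47 Ft 3.56 Fr 0.57 rad 65.34
```

Emit:
jog_arm([
  [0.5,-0.8,0,0,255],
  [0,0,0,0,255],
  [0,0,0,0,255],
], newtons=20)

```text
time_s: 25.85
eef_pos: [0.6519, -0.0289, 0.2315]
orientation: [[1.0, 0.0, 0.0], [0.0, -1.0, -0.0], [0.0, 0.0, -1.0]]
ft_force: [-1.6, -4.0, 2.9]
width: 0.297
finger_force: 40.0
```

```bash
python3 m.py
```

```text
t 26.25 pos [651.86 -28.92 231.44] f [-1.14 -3.93  3.39] sd [0.52 0.48 0.56] hand -34.55 pin -35.4 Ft 3.86 Fr 1.34 rad 65.24
```

Emit:
jog_arm([
  [-0.5,0.8,0,0,255],
  [0,0,0,0,255],
  [0,0,0,0,180],
  [0,0,0,0,120],
  [0,0,0,0,60],
  [0,0,0,0,0],
  [0,0,0,0,0],
  [0,0,0,0,0],
  [0,0,0,0,0],
  [0,0,0,0,0],
])

```text
time_s: 27.25
eef_pos: [0.6513, -0.0297, 0.2314]
orientation: [[1.0, 0.0, -0.0], [0.0, -1.0, 0.0], [-0.0, -0.0, -1.0]]
ft_force: [-0.2, 1.5, -0.7]
width: 0.998
finger_force: 0.0
```

Emit:
jog_arm([
  [0,0,-10,0,0],
  [0,0,-20,0,0],
  [0,0,-40,0,0],
  [0,0,-40,0,0],
  [-20,0,-20,0,0],
  [-20,0,0,0,0],
  [0,0,0,0,0],
  [0,0,0,0,0],
])

```text
time_s: 28.05
eef_pos: [0.6112, -0.0297, 0.3625]
orientation: [[1.0, 0.0, 0.001], [0.0, -1.0, 0.0], [0.001, -0.0, -1.0]]
ft_force: [0.6, -0.4, -1.1]
width: 0.998
finger_force: 0.0
```

Run:
```python
from h import *
c=vision.calibration('wrist');a=vision.read_camera('wrist');s=vision.read_camera('scene')
cv2.imwrite('pics/f.png',np.hstack([cv2.resize(a,(400,300)),cv2.resize(s,(400,300))]))
ce,st=red(a,(0,0,640,480));o=get_obs();print(o['time_s'],o['eef_pos'],o['ft_force'],o['width'],ce,st)
g=onz(c,ce,.285);d=g-[.5975,.0075,0];print(g,np.hypot(*d[:2]),np.degrees(np.arctan2(d[1],d[0])))
```

```text
28.15 [ 0.61150888 -0.02973522  0.36122548] [ 0.28566916  0.18165397 -0.31015242] 1.0008749362472442 [320.46083995 185.15550511] [305 168  32  35 881]
[ 0.65014851 -0.03097203  0.285     ] 0.06520707956230787 -36.15684905450603
```

View pics/f.png

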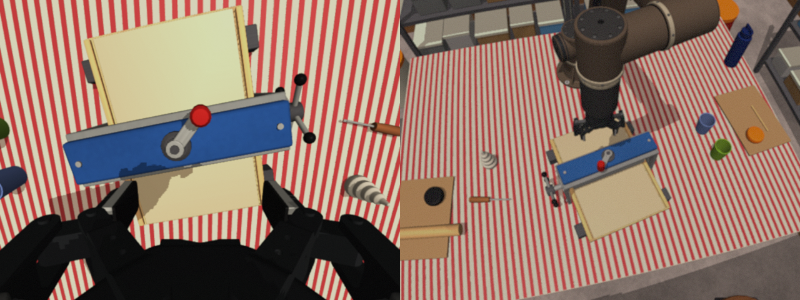

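The final picture shows the crank released at about -36° (grip at wrist pixel (320,185)), which matches the touch angle. The cups, the tree and the tool have not moved, and the gripper is clear.

```bash
python3 -c "from cell import robot;print(robot.hand_in())"
```

```text
the job is handed in; nothing more can be done
None
```

I wound the roller down until it just touched the canvas, with about 10 N at most read at the grip, then wound it back up three full turns, let go and handed in. The crank sits at about -35.5°, and the touch angle is known only to about 1°.

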